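Key the citrus press's sieve onto its lug and press it home

ROBOT

A 7-joint arm with a two-finger parallel gripper is mounted at the origin on the work surface. World frame = base frame: x ahead of the robot, y to its left, z up, the work surface at z = 0. Lengths are in m, angles in rad, forces in N, time in s.
With the tool pointing down it reaches from about 0.4 to 0.875 m from the base axis. Payload 19.3 kg.
Tool frame: the origin (TCP) lies at the very end of the fingers, on their centre line; the grasp point (between the pads) lies 19 mm behind it; z points along the fingers, y is the direction in which the jaws open and shut (so a half turn about z gives the same grasp; the last joint's range is limited). The gripper opens to 85 mm and grips with 20 to 120 N. Pads are 22 mm wide; open, the fingers measure 114 mm over their backs; the gripper's body (76 mm by 85 mm) begins 54 mm behind the grasp point. The pads swing forward as they close: fully open they stand 13 mm farther back than shut.
Start: joints at [-1.219, 0.521, -0.036, 1.599, 0.021, 1.021, -0.113], TCP at [0.256, 0.57, 0.231] pointing down, gripper open.
Joint ranges: [-2.91, 2.91], [-0.3, 2.13], [-1.5, 1.42], [0.17, 2.43], [-1.26, 4.41], [0.16, 1.93], [-2.52, 2.52]. Speed limits (rad/s): [1.89, 1.89, 2.39, 2.39, 3.01, 3.01, 3.01].

INTERFACE

Orientations are given as [roll, pitch, yaw] about the fixed x, y, z axes, in that order (R = Rz(yaw) Ry(pitch) Rx(roll)).
In Python, from workcell import bot gives the robot as it stands.
- The arm moves only by the tool apply_moves, never from a script. Its argument "commands" is a list of rows, each an object with "travel": the shift along the tool's x, y, z in m, a list of three; "twist": the turn, a rotation vector about the tool's x, y, z in degrees, a list of three; "claw": the finger opening in m, from 0 to 0.0854. A call has 1 to 10 rows; each row is the pose to reach, as a shift and turn from the pose commanded when the call began, along the tool's axes at that moment; what a row does not reach only later rows make up. A row lasts 1/10 s, in which the tool goes at most 50 mm and 8.59 degrees, less where a joint would pass 70% of its speed; a pose out of reach is approached as far as the arm can. A call with a gripper value outside its range is refused whole. The fingers move at their own pace and stop on an object; "force" is the grip in N (left out, the last holds). Time passes only in rows, so rows that repeat a pose let the fingers close. It gives the time, the measured TCP pose, the force and the opening at its end, in the units of the state.
- bot.observe(): the state, without advancing time (a new reading comes with each control period).
- bot.grab_frame(name): name is "scene" or "top" or "wrist"; returns a dict with "frame" (480x640x3 uint8, blue, green, red), "fx", "fy", "cx", "cy" (pixels), "dist" ([k1, k2, p1, p2, k3] as OpenCV has them; the pictures are not rectified), "pose" (4x4, takes a point from camera to world coordinates); the wrist camera has in their place "tool_from_camera" (4x4, takes a point from camera to tool coordinates, whose origin is the TCP and whose axes are the flange's). Camera axes: x right, y up, looking along -z (the intrinsics and any distortion apply to the point x, -y, -z); pixel columns grow to the right and rows downward; lengths in m; the calibration is good to about 2 mm. A picture is of the moment at which its call begins: read the wrist's pose just before it. There is no depth.
- bot.job_done(): hands the job in, once; it reports no verdict.
The state is a dict: "clock": time; "qpos": joint angles; "qd": joint speeds; "joint_efforts": joint torques, N m; "position": TCP position; "tool_rot": TCP orientation; "force": force on the tool from outside, world axes, zero at the start; "moment": the same for the moment, N m; "grip_width": finger opening in m.
Only numpy, scipy, OpenCV 4.12 (cv2) and the standard library are available. Lean on these libraries where they do the work, as an engineer would, in place of code of your own. Each camera call takes 0.05 s, during which the arm holds its last target.

TASK

The sieve of the citrus press has been put back on its spindle out of line, so it stands up on the lug of the juice bowl. Push the sieve round with a fingertip until the notch in its rim is over the lug, then press it down fully home, flush with the bowl's rim, and take the hand away. Do not lift the sieve, and leave everything else on the counter standing where it is.

Things in the scene. Friction and masses are not known exactly. Their poses are not given: they have to be found in the camera images.
- press: Citrus press fixed on the counter: grey metal motor base, black juice bowl on it (rim 152 mm across outside, 142 inside, its top 150 mm above the counter), an upright steel spindle (12 mm thick, tip 200 mm above the counter) in the middle and a spout. Origin: centre of its underside, on the spindle's axis. The spout points along its -x and reaches 130 mm from the axis; the lug lies along +x.
- lug_top (a point): Steel locating lug, fixed in the bowl's rim opposite the spout: a radial bar 8 mm wide with a rounded top, reaching from 58 to 80 mm from the spindle's axis, so its outer end shows beyond the sieve. This point: on its top edge, 62 mm from the axis, 153 mm above the counter (3 mm above the bowl's rim).
- sieve: White plastic sieve on the spindle: a disc 132 mm across, rim 8 mm thick, slotted floor 4 mm below the rim's top. Origin: centre of its underside, on the spindle's axis; x points at its notch, z up. It turns endlessly either way with a light drag (1 N at a rib) and stays as left. A rubber ring in its hub grips the spindle: it does not drop by itself; 5 to 10 N down on the floor slides it level.
- notch (a point): The only notch in the sieve's rim, 13 mm wide, 10 mm deep, cut right through. This point: in its mouth, 62 mm from the axis, level with the rim's top. At the start the rim's top is 9 mm above the lug's top and can sink under 1 mm, until this point is within 2 mm of the lug's across. Then it goes down 12 mm to a hard stop: rim's top flush with the bowl's rim, 3 mm below the lug's top.
- rib (a point): One of four equal upright radial ribs on the sieve's floor, 45, 135, 225 and 315 degrees from the notch about the axis: 5 mm thick, from 15 to 57 mm from the axis, top 14.5 mm above the floor (10.5 mm above the rim's top). Pushed sideways it turns the sieve. This point: middle of the top of the rib that is 45 degrees anticlockwise of the notch seen from above, 36 mm from the axis.
- hub_top (a point): Centre of the top of the sieve's round hub (30 mm across), on the spindle's axis, 16 mm above the rim's top, 20 mm above the floor, 24 mm above the sieve's underside; the spindle sticks out of it by 22 mm at the start and 34 mm when the sieve is home.
- tumbler: Plain glass tumbler under the spout, 68 mm across, 85 mm tall, loose; leave it. Origin: centre of its underside.
- cone: White ribbed juicing cone standing beside the press, 66 mm across, 56 mm tall, loose; leave it. Origin: centre of its underside.
- lemon_a: Lemon half lying cut side down near the press, 60 mm across, 40 mm tall, loose; leave it. Origin: centre of its underside.
- lemon_b: Another such lemon half near the press; leave it. Origin: centre of its underside.
- mug: Glass beer mug with a handle, 84 mm across without it, 140 mm tall, loose; leave it. Origin: centre of its underside.
- shaker: Glass sugar shaker with a steel top, 62 mm across, 138 mm tall, loose; leave it. Origin: centre of its underside.
- coasters: Pile of square card coasters, 93 mm by 93 mm, 15 mm high, loose; leave it. Origin: centre of its underside.

How it is judged:
At the end, for the whole second after the job is handed in: The sieve is home: its notch point is within 3 mm (across) of the lug point and the rim's top is at least 1.5 mm below the lug's top (fully home is 3 mm below). Every loose thing on the counter is within 20 mm of where it stood (z of notch in the frame of lug_top below -0.0015 m and horizontal distance between notch and lug_top below 0.003 m and distance of each of tumbler, cone, lemon_a, lemon_b, mug, shaker, coasters from where it was at the start of the episode below 0.02 m); the robot touches nothing.
It fails at once if the sieve is lifted more than 7 mm above where it stood (z of notch in the frame of lug_top above 0.0157 m).
It fails at once if something else on the counter is moved more than 20 mm, picked up or tipped over (distance of any of tumbler, cone, lemon_a, lemon_b, mug, shaker, coasters from where it was at the start of the episode above 0.02 m or angle between any of tumbler, cone, lemon_a, lemon_b, mug, shaker, coasters's own z axis and vertical above 0.35 rad).
It also fails if it takes over 45 s, if anything falls off the work surface, if the arm or the gripper's body presses on something with over 40 N, if the wrist force passes 120 N, or if a joint passes its speed limit or range.

## Working session

There is one attempt and no reset: what is moved stays moved. The work goes in short steps, Python scripts to look and compute and a tool call to move; the robot and the scene stay as the last step left them, time stands still between calls to the robot, and variables do not carry over. Pictures are saved under pics/ and viewed, and the job is handed in when it is done.

Besides the shell and the picture viewer there is one more tool, called after "Call:" as name(argument=value, ...) on one line, values as JSON. apply_moves: Moves the arm, as the interface text tells. Its arguments: {"type":"object","properties":{"commands":{"type":"array"},"force":{"type":"number"}},"required":["commands"]}

```bash
mkdir -p pics; ls; python3 - <<'E'
from workcell import bot
import cv2,numpy as np
s=bot.observe()
for k,v in s.items(): print(k,np.round(v,4))
for n in ["scene","top","wrist"]:
    f=bot.grab_frame(n); cv2.imwrite(f"pics/{n}0.png",f["frame"])
    print(n,{k:np.round(v,4).tolist() for k,v in f.items() if k!="frame"})
E
```

```text
pics
clock 0.0
qpos [-1.2192  0.522  -0.0363  1.6     0.0212  1.0211 -0.1128]
qd [ 0.     -0.0003  0.0011  0.0008  0.0012  0.0007 -0.0001]
joint_efforts [-1.0000e-04 -9.2710e+01  1.9800e+00 -3.6992e+01  1.7900e-02  8.4000e-03
 -0.0000e+00]
position [0.2558 0.5699 0.2307]
tool_rot [-3.1404e+00  1.0000e-04  2.7198e+00]
force [ 0.3362 -0.7754  0.6072]
moment [ 0.029  -0.0977  0.0042]
grip_width 0.0853
scene {'fx': 481.2482, 'fy': 481.2482, 'cx': 316.9058, 'cy': 239.4077, 'dist': [-0.1122, 0.0, 0.0, 0.0, 0.0], 'pose': [[0.5851, -0.4809, 0.653, 1.3341], [0.811, 0.3502, -0.4687, -0.563], [-0.0033, 0.8038, 0.5949, 0.8577], [0.0, 0.0, 0.0, 1.0]]}
top {'fx': 548.3959, 'fy': 548.3959, 'cx': 325.1413, 'cy': 244.9171, 'dist': [-0.0967, 0.0, 0.0, 0.0, 0.0], 'pose': [[0.0609, 0.9753, -0.2122, 0.2392], [-0.9981, 0.061, -0.0061, -0.0163], [0.007, 0.2122, 0.9772, 1.3962], [0.0, 0.0, 0.0, 1.0]]}
wrist {'fx': 392.638, 'fy': 392.638, 'cx': 319.3776, 'cy': 236.8838, 'dist': [-0.072, 0.0, 0.0, 0.0, 0.0], 'tool_from_camera': [[-0.0001, 0.9581, 0.2865, 0.0739], [1.0, 0.0001, -0.0001, -0.0005], [-0.0002, 0.2865, -0.9581, -0.1433], [0.0, 0.0, 0.0, 1.0]]}
```

View pics/scene0.png

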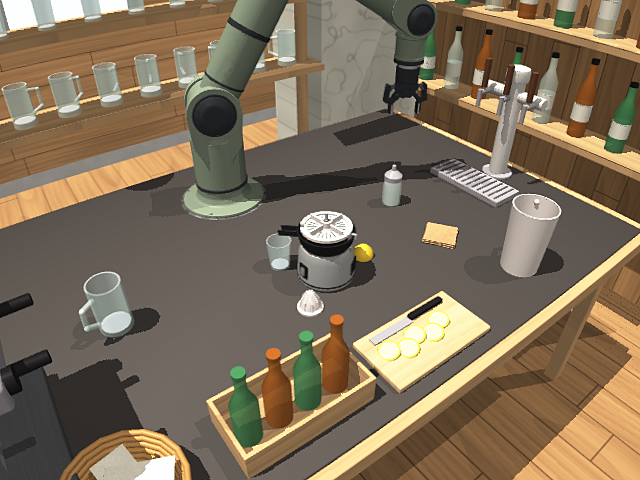

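View pics/top0.png

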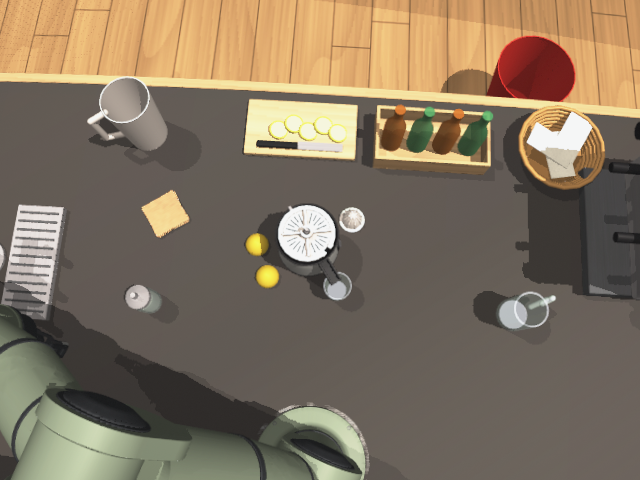

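View pics/wrist0.png

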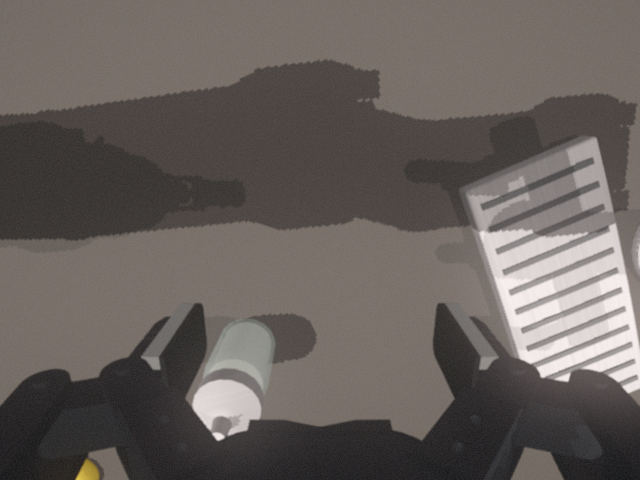

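The overview shows the press at about (307,235) in the top view, with the spout pointing to (335,280), so the lug is at the upper left. I'll enlarge it.

```bash
python3 - <<'E'
import cv2
a=cv2.imread('pics/top0.png')[185:305,240:390]; cv2.imwrite('pics/topc.png',cv2.resize(a,None,fx=5,fy=5,interpolation=cv2.INTER_CUBIC))
a=cv2.imread('pics/scene0.png')[195:305,255:385]; cv2.imwrite('pics/scenec.png',cv2.resize(a,None,fx=5,fy=5,interpolation=cv2.INTER_CUBIC))
E
```

```text
(no output)
```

View pics/topc.png

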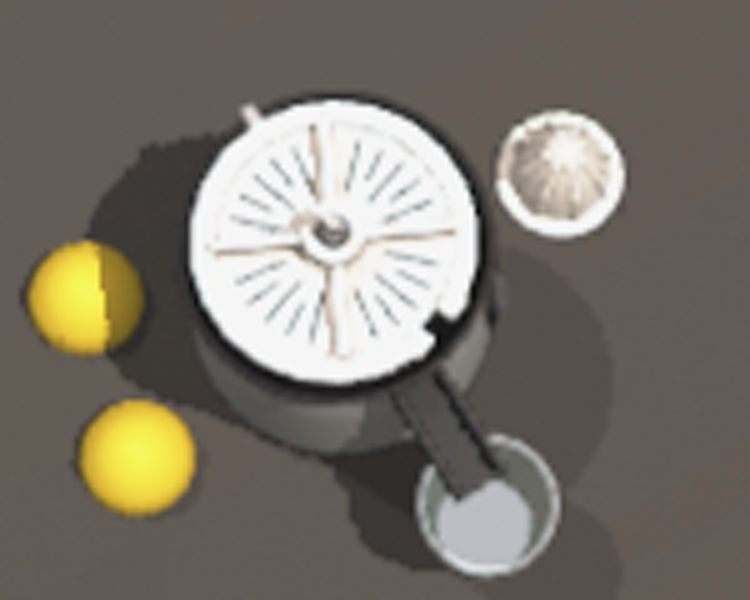

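View pics/scenec.png

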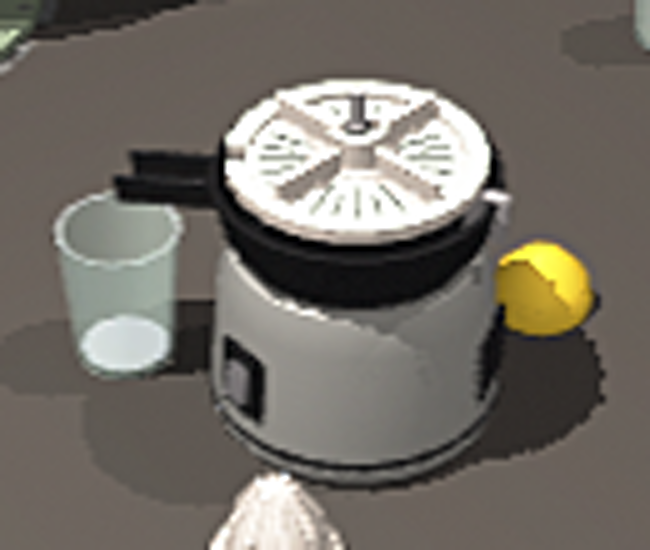

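Top crop: sieve disc centre near (335,242), its outline spanning x≈189–480 and y≈100–385. The notch is at (437,325) and the lug's outer end at (250,114). In the scene crop the notch shows at the left (235,153) and the lug at the right (495,198).

```bash
cat > h.py <<'E'
import numpy as np, cv2
from scipy.spatial.transform import Rotation as R
def campose(f,s=None):
    if 'pose' in f: return f['pose']
    T=np.eye(4);T[:3,:3]=R.from_euler('xyz',s['tool_rot']).as_matrix();T[:3,3]=s['position']
    return T@f['tool_from_camera']
def K(f): return np.array([[f['fx'],0,f['cx']],[0,f['fy'],f['cy']],[0,0,1.]])
def back(f,P,uv,z):
    uv=np.atleast_2d(np.array(uv,float)); n=cv2.undistortPoints(uv[:,None],K(f),np.array(f['dist']))[:,0]
    d=np.c_[n[:,0],-n[:,1],-np.ones(len(n))]@P[:3,:3].T
    o=P[:3,3]; t=(z-o[2])/d[:,2]
    return (o+d*t[:,None])[:,:3]
def proj(f,P,X):
    X=np.atleast_2d(X); c=(X-P[:3,3])@P[:3,:3]; c=c*[1,-1,-1]
    return cv2.projectPoints(c,np.zeros(3),np.zeros(3),K(f),np.array(f['dist']))[0][:,0]
E
python3 - <<'E'
from h import *
from workcell import bot
f=bot.grab_frame("top");P=f['pose']
def c(u,v,o=(240,185)): return ((u+.5)/5-.5+o[0],(v+.5)/5-.5+o[1])
def C(pts,z): return back(f,P,[c(*p) for p in pts],z)
print('rim',C([(189,242),(480,242),(335,100),(335,385),(437,325)],.162).round(4))
print('lug out',C([(248,108),(254,114)],.152).round(4), 'spindle tip',C([(330,229)],.2).round(4))
print('others',C([(560,175),(85,297),(137,458),(488,508)],.03).round(4))
f=bot.grab_frame("scene");P=f['pose']
o=(255,195)
print('scene tip',back(f,P,[c(358,97,o)],.2).round(4),'notch',back(f,P,[c(235,153,o)],.162),'lug',back(f,P,[c(497,198,o)],.152))
E
```

```text
rim [[ 0.5285  0.1034  0.162 ]
 [ 0.5369 -0.0311  0.162 ]
 [ 0.6009  0.0406  0.162 ]
 [ 0.4656  0.0313  0.162 ]
 [ 0.4965 -0.0136  0.162 ]]
lug out [[0.5974 0.0817 0.152 ]
 [0.5946 0.0787 0.152 ]] spindle tip [[0.5295 0.0369 0.2   ]]
others [[ 0.6068 -0.0718  0.03  ]
 [ 0.5274  0.1669  0.03  ]
 [ 0.4462  0.1335  0.03  ]
 [ 0.4319 -0.0445  0.03  ]]
scene tip [[0.54   0.0355 0.2   ]] notch [[ 0.49858824 -0.01088005  0.162     ]] lug [[0.59634456 0.08078187 0.152     ]]
```

```bash
cat >> h.py <<'E'
def goal(s,pos,yaw):
    "travel (mm), twist (deg) from measured pose to tool-down pose at pos, yaw deg"
    A=R.from_euler('xyz',s['tool_rot']); B=R.from_euler('ZX',[np.radians(yaw),np.pi])
    print('travel',(A.inv().apply(np.array(pos)-s['position'])*1000).round(1),'twist',np.degrees((A.inv()*B).as_rotvec()).round(2))
E
python3 -c "
from h import *
from workcell import bot
s=bot.observe(); print(s['clock'])
goal(s,[.497,.031,.30],9);goal(s,[.497,.031,.30],80)"
```

```text
0.25
travel [-440.7 -393.1  -68.7] twist [-1.0000e-02  3.0000e-02  1.4683e+02]
travel [-440.7 -393.1  -68.7] twist [-2.000e-02  2.000e-02  7.583e+01]
```

Call:
apply_moves(commands=[{"travel":[-30,-25,-69],"twist":[0,0,7],"claw":0.015},{"travel":[-0.065,-0.055,-0.069],"twist":[0,0,15],"claw":0.015}])

```text
clock: 0.45
position: [0.2854, 0.5081, 0.296]
tool_rot: [3.14, -0.002, 2.457]
force: [1.1, 0.5, 0.7]
grip_width: 0.0591
```

I typed the first row's travel in mm instead of m. The per-row cap limited it, and the second row put it back on course, so no harm was done. I'll re-measure before going on.

```bash
python3 -c "
from h import *
from workcell import bot
s=bot.observe(); print(s['clock'],s['position'],s['tool_rot'],s['qpos'])
goal(s,[.497,.031,.30],9)"
```

```text
0.45 [0.28539646 0.50808104 0.29595784] [ 3.14009835e+00 -1.66798199e-03  2.45688930e+00] [-1.18610242  0.39116837  0.03603215  1.63971244 -0.01669901  1.10911499
 -0.25928596]
travel [-465.6 -235.7   -5.2] twist [-7.0000e-02 -1.5000e-01  1.3177e+02]
```

Call:
apply_moves(commands=[{"travel":[-0.044,-0.022,-0.005],"twist":[0,0,8],"claw":0.015},{"travel":[-0.088,-0.044,-0.005],"twist":[0,0,16],"claw":0.015},{"travel":[-0.132,-0.066,-0.005],"twist":[0,0,24],"claw":0.015},{"travel":[-0.176,-0.088,-0.005],"twist":[0,0,32],"claw":0.015},{"travel":[-0.22,-0.11,-0.005],"twist":[0,0,40],"claw":0.015},{"travel":[-0.264,-0.132,-0.005],"twist":[0,0,48],"claw":0.015},{"travel":[-0.308,-0.154,-0.005],"twist":[0,0,56],"claw":0.015},{"travel":[-0.352,-0.176,-0.005],"twist":[0,0,64],"claw":0.015},{"travel":[-0.396,-0.2,-0.005],"twist":[0,0,72],"claw":0.015},{"travel":[-0.44,-0.22,-0.005],"twist":[0,0,80],"claw":0.015}])

```text
clock: 1.45
position: [0.4889, 0.0559, 0.2996]
tool_rot: [3.141, -0.001, 1.056]
force: [1.2, 1.0, -0.3]
grip_width: 0.015
```

```bash
python3 -c "
from h import *
from workcell import bot
s=bot.observe(); print(s['clock'],s['position'],s['tool_rot'],s['qpos'])
goal(s,[.497,.031,.30],9)"
```

```text
1.45 [0.48891645 0.05589655 0.29956712] [ 3.14133771e+00 -7.00434432e-04  1.05601390e+00] [-0.65642106  0.25693404  0.52141684  1.87395265 -0.14709765  1.0477107
 -0.59027795]
travel [-17.7  19.3  -0.4] twist [-0.000e+00 -4.000e-02  5.151e+01]
```

Call:
apply_moves(commands=[{"travel":[-0.018,0.019,0],"twist":[0,0,8]},{"travel":[-0.018,0.019,0],"twist":[0,0,16]},{"travel":[-0.018,0.019,0],"twist":[0,0,24]},{"travel":[-0.018,0.019,0],"twist":[0,0,32]},{"travel":[-0.018,0.019,0],"twist":[0,0,40]},{"travel":[-0.018,0.019,0],"twist":[0,0,48]},{"travel":[-0.018,0.019,0],"twist":[0,0,51.5]},{"travel":[-0.018,0.019,0],"twist":[0,0,51.5]}])

```text
invalid input at $.commands[0]: expected keys travel, twist, claw
```

```bash
python3 -c "
from h import *
from workcell import bot
s=bot.observe(); print(s['clock'],s['position'],s['tool_rot'],s['qpos'],s['force'])
f=bot.grab_frame('wrist'); cv2.imwrite('pics/w1.png',f['frame'])
import pickle; pickle.dump((s,f),open('w1.pkl','wb'))"
```

```text
1.45 [0.48891645 0.05589655 0.29956712] [ 3.14133771e+00 -7.00434432e-04  1.05601390e+00] [-0.65642106  0.25693404  0.52141684  1.87395265 -0.14709765  1.0477107
 -0.59027795] [ 1.23786844  1.01776432 -0.31950354]
```

View pics/w1.png

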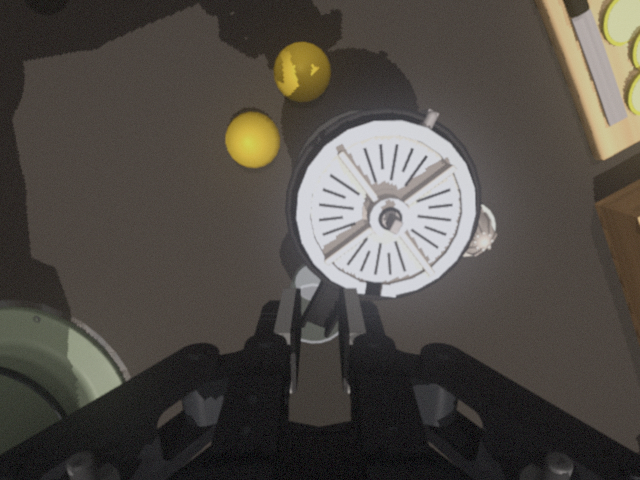

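The move was refused because every row needs "claw". The wrist view is still good: sieve centred near (387,208), notch at (374,289), lug at (431,118), spindle tip near (397,226). I'll enlarge it and measure.

```bash
python3 -c "
import cv2
a=cv2.imread('pics/w1.png')[100:310,275:495]; cv2.imwrite('pics/w1c.png',cv2.resize(a,None,fx=2.85*1.0,fy=2.85,interpolation=cv2.INTER_CUBIC))"
```

```text
(no output)
```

View pics/w1c.png

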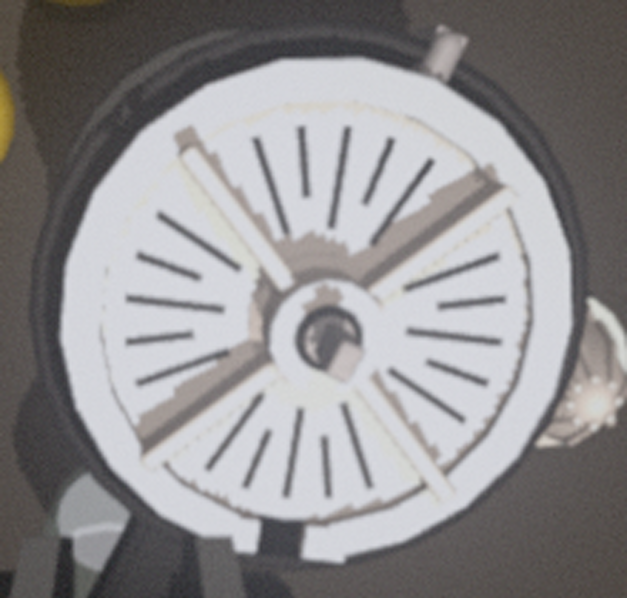

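```bash
cat > m1.py <<'E'
from h import *
import pickle
s,f=pickle.load(open('w1.pkl','rb')); P=campose(f,s)
def c(p): return ((p[0]+.5)/2.85-.5+275,(p[1]+.5)/2.85-.5+100)
C=lambda pts,z: back(f,P,[c(p) for p in pts],z)
r=C([(61,310),(575,320),(310,57),(200,85),(440,85),(400,548),(100,460),(545,430)],.162)[:,:2]
A=np.c_[2*r,np.ones(len(r))];x=np.linalg.lstsq(A,(r**2).sum(1),rcond=None)[0]
print('rim c',x[:2].round(4),'R',np.sqrt(x[2]+x[:2]@x[:2]).round(4))
print('hub',C([(329,338)],.178).round(4),'tip',C([(346,362)],.2).round(4))
ax=x[:2]
for n,p,z in [('notch',(281,535),.162),('lug out',(455,45),.152),('lug in',(440,75),.152),('ribA',(190,150),.1725),('ribC',(448,495),.1725),('ribB',(508,192),.1725),('ribD',(148,455),.1725)]:
    d=C([p],z)[0,:2]-ax; print(n,(np.hypot(*d)*1000).round(1),np.degrees(np.arctan2(d[1],d[0])).round(1))
E
python3 m1.py
```

```text
rim c [0.5341 0.0369] R 0.0674
hub [[0.5343 0.038  0.178 ]] tip [[0.5343 0.0379 0.2   ]]
notch 58.7 -126.9
lug out 77.9 35.6
lug in 69.8 35.5
ribA 57.4 97.7
ribC 54.5 -80.7
ribB 55.8 10.9
ribD 54.2 -174.3
```

Axis at (0.5342, 0.0375), with hub and spindle tip agreeing to 1 mm and a fitted rim radius of 67 mm against 66. The lug is at 35.5° and the notch at about -126.6° (rib average), so the sieve needs 162° anticlockwise. I'll straddle the rib at 188.4° with the fingers open 15 mm, then swing about the axis.

```bash
python3 -c "
from h import *
from workcell import bot
s=bot.observe(); print(s['clock'],s['position'])
goal(s,[.4966,.0320,.30],8.4)"
```

```text
1.5 [0.49142751 0.04894238 0.29989818]
travel [-12.   13.   -0.1] twist [ 1.900e-01 -5.000e-02  5.119e+01]
```

Call:
apply_moves(commands=[{"travel":[-0.01,0.01,0],"twist":[0,0,8],"claw":0.015},{"travel":[-0.012,0.013,0],"twist":[0,0,16],"claw":0.015},{"travel":[-0.012,0.013,0],"twist":[0,0,24],"claw":0.015},{"travel":[-0.012,0.013,0],"twist":[0,0,32],"claw":0.015},{"travel":[-0.012,0.013,0],"twist":[0,0,40],"claw":0.015},{"travel":[-0.012,0.013,0],"twist":[0,0,48],"claw":0.015},{"travel":[-0.012,0.013,0],"twist":[0,0,51],"claw":0.015},{"travel":[-0.012,0.013,0],"twist":[0,0,51],"claw":0.015},{"travel":[-0.012,0.013,0],"twist":[0,0,51],"claw":0.015}])

```text
clock: 2.4
position: [0.4941, 0.0413, 0.2992]
tool_rot: [-3.142, 0.0, 0.174]
force: [0.7, 0.3, -1.2]
grip_width: 0.0147
```

```bash
cat > look.py <<'E'
from h import *
from workcell import bot
import sys,pickle
s=bot.observe(); print(s['clock'],s['position'].round(4) if hasattr(s['position'],'round') else s['position'],np.degrees(s['tool_rot']).round(2),np.round(s['force'],1),s['grip_width'])
n=sys.argv[1]
f=bot.grab_frame('wrist'); cv2.imwrite(f'pics/{n}.png',f['frame']); pickle.dump((s,f),open(n+'.pkl','wb'))
E
python3 look.py w2; python3 -c "
from h import *
from workcell import bot
goal(bot.observe(),[.4966,.0320,.30],8.4)"
```

```text
2.4 [0.4941 0.0413 0.2992] [-180.      0.      9.96] [ 0.7  0.3 -1.2] 0.014737159609048773
travel [ 0.9  9.5 -0.8] twist [-0.    0.    1.55]
```

View pics/w2.png

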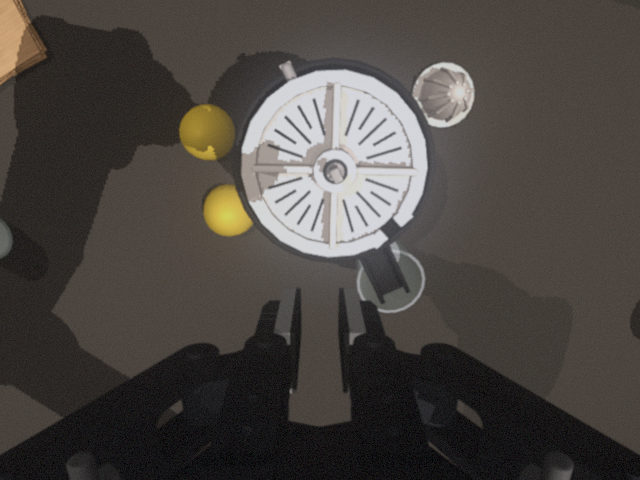

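The wrist view shows the sieve centred near (336,165), a rib pointing down at the gripper (end at (333,245)), the notch at (392,228) and the lug at (289,70). I'll check the rib's angle.

```bash
python3 -c "
from h import *
import pickle
s,f=pickle.load(open('w2.pkl','rb')); P=campose(f,s)
ax=np.array([.5342,.0375])
print(back(f,P,[(335,170)],.178),back(f,P,[(337,173)],.2))
for n,p,z in [('rib',(332.5,240),.1725),('ribopp',(335,86),.1725),('l',(258,169),.1725),('r',(418,172),.1725),('notch',(394,232),.162),('lug',(288,66),.152)]:
    d=back(f,P,[p],z)[0,:2]-ax; print(n,(np.hypot(*d)*1000).round(1),np.degrees(np.arctan2(d[1],d[0])).round(1))
"
```

```text
[[0.53487271 0.03803018 0.178     ]] [[0.53574723 0.03780026 0.2       ]]
rib 50.0 -171.7
ribopp 54.7 10.7
l 52.9 99.0
r 57.0 -81.1
notch 64.9 -126.5
lug 76.9 35.0
```

```bash
python3 -c "
from h import *
from workcell import bot
goal(bot.observe(),[.4972,.0318,.195],9)"
```

```text
travel [  1.4   9.8 104.2] twist [-0.    0.    0.95]
```

Call:
apply_moves(commands=[{"travel":[0.001,0.01,0.0],"twist":[0,0,1],"claw":0.015},{"travel":[0.001,0.01,0.035],"twist":[0,0,1],"claw":0.015},{"travel":[0.001,0.01,0.07],"twist":[0,0,1],"claw":0.015},{"travel":[0.001,0.01,0.104],"twist":[0,0,1],"claw":0.015},{"travel":[0.001,0.01,0.104],"twist":[0,0,1],"claw":0.015},{"travel":[0.001,0.01,0.104],"twist":[0,0,1],"claw":0.015}])

```text
clock: 3.05
position: [0.4971, 0.0306, 0.196]
tool_rot: [3.141, 0.0, 0.153]
force: [-0.1, 0.3, 0.5]
grip_width: 0.0152
```

```bash
python3 look.py w3; python3 -c "
from h import *
from workcell import bot
goal(bot.observe(),[.4972,.0318,.165],9)"
```

```text
3.05 [0.4971 0.0306 0.196 ] [1.7997e+02 2.0000e-02 8.7700e+00] [-0.1  0.3  0.5] 0.015171992436703521
travel [-0.3 -1.  31.6] twist [ 0.01 -0.07 -0.21]
```

View pics/w3.png

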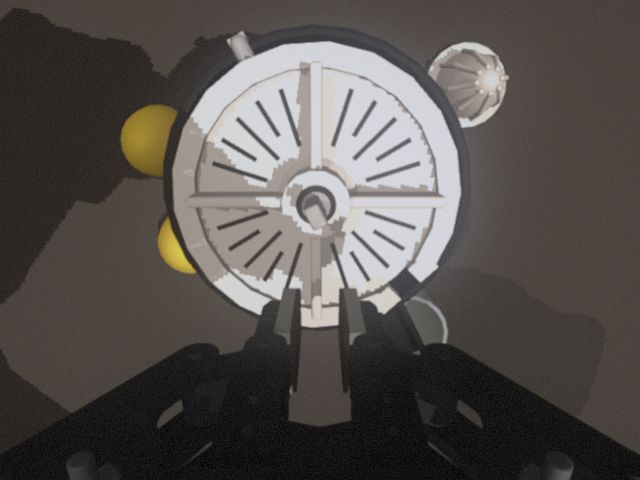

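The rib (x≈317) is centred between the fingertips (290–350). I'll descend.

Call:
apply_moves(commands=[{"travel":[0,-0.001,0.012],"twist":[0,0,0],"claw":0.015},{"travel":[0,-0.001,0.022],"twist":[0,0,0],"claw":0.015},{"travel":[0,-0.001,0.028],"twist":[0,0,0],"claw":0.015},{"travel":[0,-0.001,0.031],"twist":[0,0,0],"claw":0.015},{"travel":[0,-0.001,0.031],"twist":[0,0,0],"claw":0.015}])

```text
clock: 3.6
position: [0.4966, 0.0324, 0.1639]
tool_rot: [3.141, 0.001, 0.154]
force: [-0.8, 0.9, 0.9]
grip_width: 0.0151
```

```bash
python3 look.py w4; python3 -c "
from h import *
from workcell import bot
s=bot.observe()
print(s['moment'],s['qpos'])
ax=np.array([.5347,.0377])
for a in range(9,172,8):
  t=np.radians(a+180); print(a,end=' '); goal(s,[ax[0]+.038*np.cos(t),ax[1]+.038*np.sin(t),.165],a)"
```

```text
3.6 [0.4966 0.0324 0.1639] [1.7999e+02 3.0000e-02 8.8300e+00] [-0.8  0.9  0.9] 0.01512862947553765
[ 0.02954263 -0.03018522 -0.00494121] [-0.6319367   0.48538674  0.6018604   2.01740761 -0.39587504  0.75423759
 -1.2070841 ]
9 travel [ 0.4  0.7 -0.8] twist [ 0.01  0.01 -0.18]
17 travel [ 0.7  6.  -0.8] twist [ 0.01  0.01 -8.18]
25 travel [ 1.9 11.2 -0.8] twist [ 0.000e+00  1.000e-02 -1.618e+01]
33 travel [ 3.7 16.1 -0.8] twist [ 0.000e+00  1.000e-02 -2.418e+01]
41 travel [ 6.2 20.8 -0.8] twist [ 0.000e+00  1.000e-02 -3.218e+01]
49 travel [ 9.3 25.1 -0.8] twist [ 0.000e+00  1.000e-02 -4.018e+01]
57 travel [13.  28.9 -0.8] twist [ 0.000e+00  1.000e-02 -4.818e+01]
65 travel [17.2 32.1 -0.8] twist [ 0.000e+00  1.000e-02 -5.618e+01]
73 travel [21.8 34.8 -0.8] twist [-0.000e+00  1.000e-02 -6.418e+01]
81 travel [26.7 36.8 -0.8] twist [-0.000e+00  1.000e-02 -7.218e+01]
89 travel [31.9 38.  -0.8] twist [-0.000e+00  1.000e-02 -8.018e+01]
97 travel [37.1 38.6 -0.8] twist [-0.000e+00  1.000e-02 -8.818e+01]
105 travel [42.4 38.4 -0.8] twist [-0.000e+00  1.000e-02 -9.618e+01]
113 travel [47.7 37.4 -0.8] twist [-0.0000e+00  1.0000e-02 -1.0418e+02]
121 travel [52.7 35.8 -0.8] twist [-1.0000e-02  1.0000e-02 -1.1218e+02]
129 travel [57.5 33.4 -0.8] twist [-1.0000e-02  1.0000e-02 -1.2018e+02]
137 travel [61.8 30.4 -0.8] twist [-1.0000e-02  1.0000e-02 -1.2818e+02]
145 travel [65.8 26.9 -0.8] twist [-1.0000e-02  1.0000e-02 -1.3618e+02]
153 travel [69.2 22.8 -0.8] twist [-1.0000e-02  1.0000e-02 -1.4418e+02]
161 travel [72.  18.3 -0.8] twist [-1.0000e-02  1.0000e-02 -1.5218e+02]
169 travel [74.1 13.5 -0.8] twist [-1.0000e-02  1.0000e-02 -1.6018e+02]
```

View pics/w4.png

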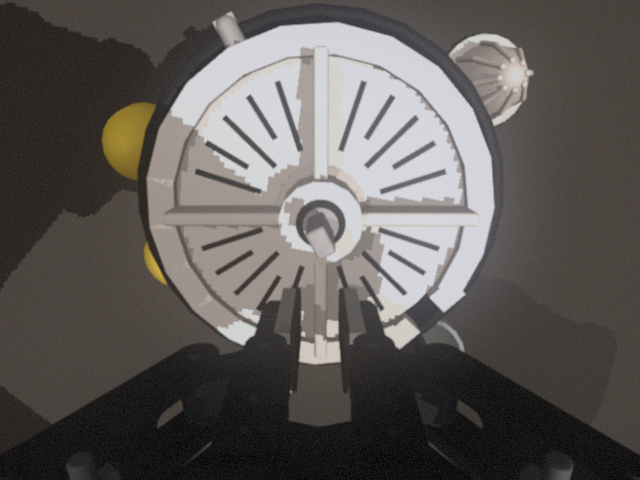

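Rib centred (x≈320), no contact forces. I'll swing 60° anticlockwise about the axis at r = 38 mm.

Call:
apply_moves(commands=[{"travel":[0.0002,0.004,0],"twist":[0,0,-6],"claw":0.015},{"travel":[0.0008,0.0079,0],"twist":[0,0,-12],"claw":0.015},{"travel":[0.0019,0.0117,0],"twist":[0,0,-18],"claw":0.015},{"travel":[0.0033,0.0155,0],"twist":[0,0,-24],"claw":0.015},{"travel":[0.0051,0.019,0],"twist":[0,0,-30],"claw":0.015},{"travel":[0.0073,0.0223,0],"twist":[0,0,-36],"claw":0.015},{"travel":[0.0098,0.0254,0],"twist":[0,0,-42],"claw":0.015},{"travel":[0.0126,0.0282,0],"twist":[0,0,-48],"claw":0.015},{"travel":[0.0157,0.0307,0],"twist":[0,0,-54],"claw":0.015},{"travel":[0.019,0.0329,0],"twist":[0,0,-60],"claw":0.015}])

```text
clock: 4.65
position: [0.5205, 0.0026, 0.1645]
tool_rot: [-3.141, 0.0, 1.205]
force: [-1.4, -0.8, -0.8]
grip_width: 0.0151
```

```bash
python3 look.py w5
```

```text
4.65 [0.5205 0.0026 0.1645] [-1.7999e+02  1.0000e-02  6.9060e+01] [-1.4 -0.8 -0.8] 0.0151471576416299
```

View pics/w5.png

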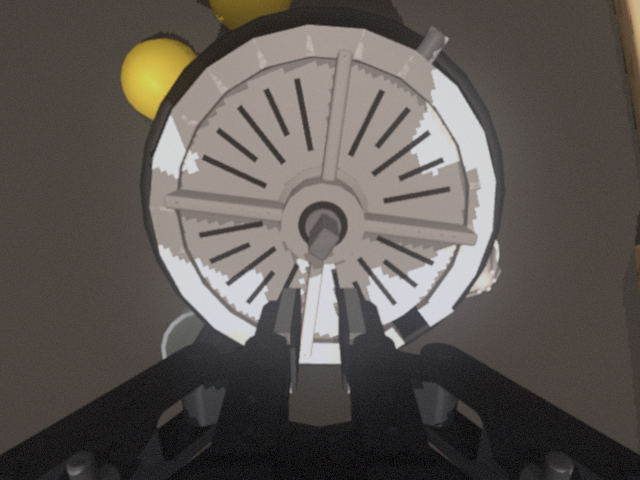

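The sieve follows, the rib resting against the left finger with about 7° lag. I'll swing another 60°.

Call:
apply_moves(commands=[{"travel":[0.0002,0.004,0],"twist":[0,0,-6],"claw":0.015},{"travel":[0.0008,0.0079,0],"twist":[0,0,-12],"claw":0.015},{"travel":[0.0019,0.0117,0],"twist":[0,0,-18],"claw":0.015},{"travel":[0.0033,0.0155,0],"twist":[0,0,-24],"claw":0.015},{"travel":[0.0051,0.019,0],"twist":[0,0,-30],"claw":0.015},{"travel":[0.0073,0.0223,0],"twist":[0,0,-36],"claw":0.015},{"travel":[0.0098,0.0254,0],"twist":[0,0,-42],"claw":0.015},{"travel":[0.0126,0.0282,0],"twist":[0,0,-48],"claw":0.015},{"travel":[0.0157,0.0307,0],"twist":[0,0,-54],"claw":0.015},{"travel":[0.019,0.0329,0],"twist":[0,0,-60],"claw":0.015}])

```text
clock: 5.7
position: [0.5581, 0.0083, 0.1644]
tool_rot: [-3.141, 0.001, 2.25]
force: [-0.4, -1.5, -0.1]
grip_width: 0.015
```

```bash
python3 look.py w6
```

```text
5.7 [0.5581 0.0083 0.1644] [-1.7998e+02  3.0000e-02  1.2892e+02] [-0.4 -1.5 -0.1] 0.015007673028885529
```

View pics/w6.png

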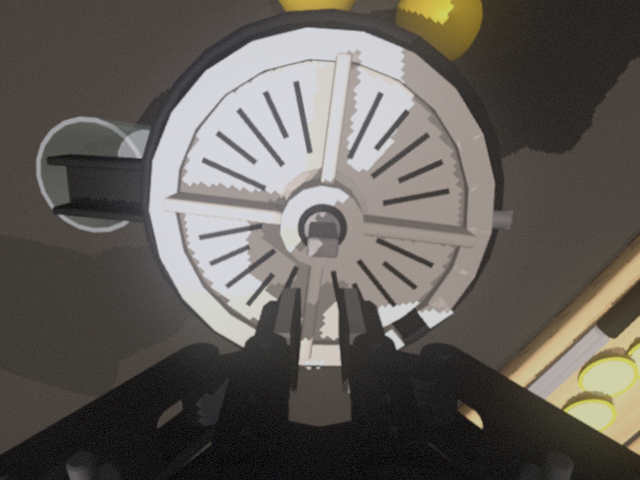

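Lug at (506,219), notch at (412,322). I'll measure the remaining angle.

```bash
python3 -c "
import cv2
a=cv2.imread('pics/w6.png')[180:350,370:530]; cv2.imwrite('pics/w6c.png',cv2.resize(a,None,fx=3.5,fy=3.5,interpolation=cv2.INTER_CUBIC))"
```

```text
(no output)
```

View pics/w6c.png

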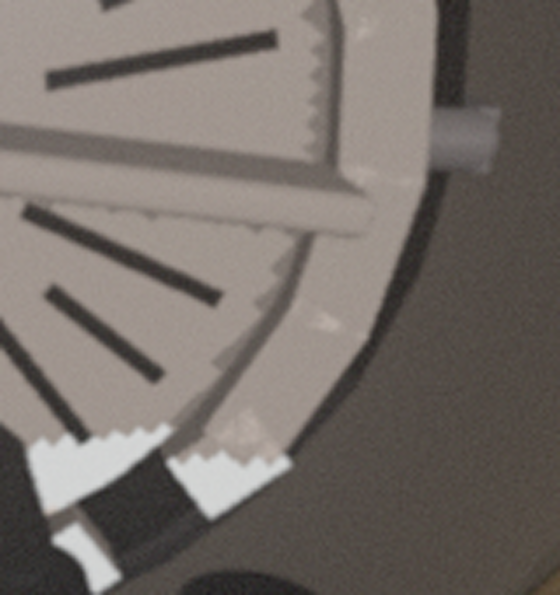

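```bash
cat > ang.py <<'E'
from h import *
import pickle,sys
def run(name,o,k,items,ax=(.5347,.0377)):
    s,f=pickle.load(open(name+'.pkl','rb')); P=campose(f,s)
    for n,p,z in items:
        u=((p[0]+.5)/k-.5+o[0],(p[1]+.5)/k-.5+o[1])
        X=back(f,P,[u],z)[0,:2]; d=X-ax; print(n,X.round(4),(np.hypot(*d)*1000).round(1),np.degrees(np.arctan2(d[1],d[0])).round(2))
E
python3 -c "
from ang import *
run('w6',(370,180),3.5,[('notch',(143,520),.162),('nR',(190,490),.162),('nL',(95,550),.162),('lug in',(440,140),.152),('lug out',(490,139),.152)])
run('w6',(0,0),1,[('hub',(322,219),.178),('tip',(322,248),.2),('ribtop',(344,58),.1725),('ribL',(170,204),.1725),('ribR',(472,239),.1725),('ribB',(307,353),.1725)])
"
```

```text
notch [0.5936 0.024 ] 60.4 -13.09
nR [0.5952 0.0305] 61.0 -6.8
nL [0.5918 0.0174] 60.6 -19.59
lug in [0.5926 0.0805] 72.0 36.44
lug out [0.5973 0.0844] 78.1 36.74
hub [0.5323 0.0404] 3.6 131.8
tip [0.5342 0.0378] 0.5 164.18
ribtop [0.5052 0.0852] 55.9 121.9
ribL [0.4878 0.0098] 54.6 -149.23
ribR [0.5804 0.0679] 54.8 33.42
ribB [ 0.5631 -0.007 ] 52.9 -57.58
```

Notch at -13.0° by both mouth and ribs, lug at about 36°, so 49° remains. I'll swing 46° and then fine-tune.

Call:
apply_moves(commands=[{"travel":[0.0002,0.004,0],"twist":[0,0,-6],"claw":0.015},{"travel":[0.0008,0.0079,0],"twist":[0,0,-12],"claw":0.015},{"travel":[0.0019,0.0117,0],"twist":[0,0,-18],"claw":0.015},{"travel":[0.0033,0.0155,0],"twist":[0,0,-24],"claw":0.015},{"travel":[0.0051,0.019,0],"twist":[0,0,-30],"claw":0.015},{"travel":[0.0073,0.0223,0],"twist":[0,0,-36],"claw":0.015},{"travel":[0.0092,0.0248,0],"twist":[0,0,-40.7],"claw":0.015},{"travel":[0.0107,0.0264,0],"twist":[0,0,-44],"claw":0.015},{"travel":[0.0116,0.0273,0],"twist":[0,0,-46],"claw":0.015},{"travel":[0.0116,0.0273,0],"twist":[0,0,-46],"claw":0.015}])

```text
clock: 6.75
position: [0.5721, 0.0349, 0.1643]
tool_rot: [-3.142, 0.0, 3.05]
force: [-0.1, 0.1, 0.2]
grip_width: 0.015
```

```bash
python3 look.py w7; python3 -c "
import cv2
a=cv2.imread('pics/w7.png'); cv2.imwrite('pics/w7c.png',cv2.resize(a[240:400,340:500],None,fx=3.5,fy=3.5,interpolation=cv2.INTER_CUBIC))"
```

```text
6.75 [0.5721 0.0349 0.1643] [-1.8000e+02  1.0000e-02  1.7473e+02] [-0.1  0.1  0.2] 0.014999532615770608
```

View pics/w7.png

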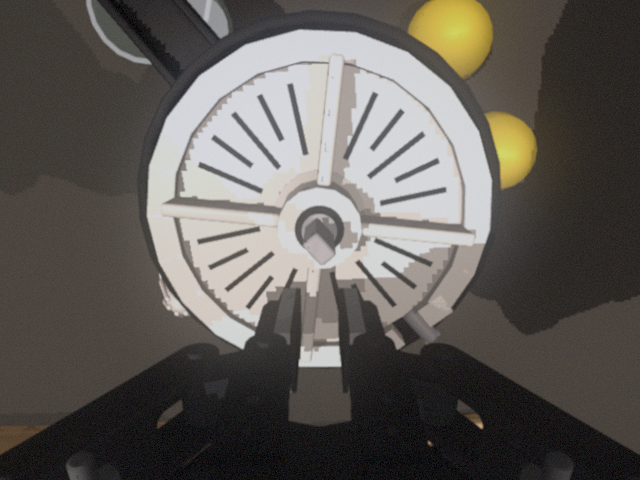

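View pics/w7c.png

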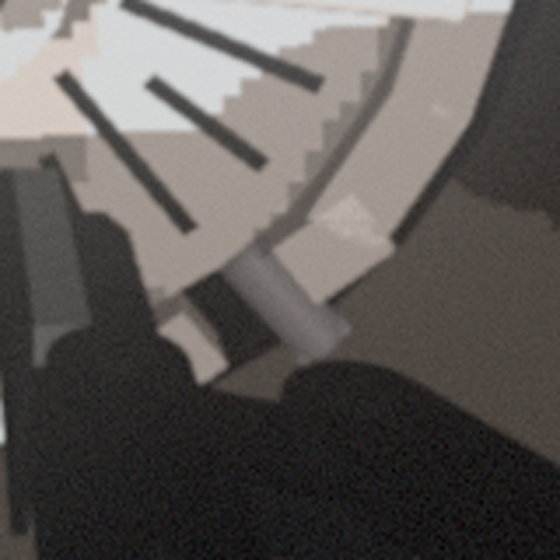

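```bash
python3 -c "
from ang import *
run('w7',(340,240),3.5,[('notch',(240,315),.162),('nR',(295,273),.162),('nL',(185,357),.162),('lug in',(245,262),.153),('lug mid',(285,300),.153),('lug out',(322,338),.152)])
run('w7',(0,0),1,[('tip',(323,252),.2),('ribtop',(337,60),.1725),('ribL',(168,209),.1725),('ribR',(470,237),.1725),('ribB',(308,356),.1725)])
"
```

```text
notch [0.5857 0.071 ] 60.9 33.15
nR [0.5807 0.0777] 60.9 41.0
nL [0.5908 0.0642] 62.0 25.28
lug in [0.5836 0.0736] 60.6 36.29
lug mid [0.5895 0.0786] 68.4 36.73
lug out [0.5962 0.0836] 76.7 36.76
tip [0.5351 0.0392] 1.6 76.56
ribtop [0.4801 0.0489] 55.7 168.37
ribL [ 0.5234 -0.0148] 53.7 -102.19
ribR [0.5437 0.0923] 55.4 80.66
ribB [0.5875 0.0288] 53.5 -9.58
```

Notch at 33–34°, lug at about 36.3°. I'll push 2.5° more.

Call:
apply_moves(commands=[{"travel":[0,0.0009,0],"twist":[0,0,-1.3],"claw":0.015},{"travel":[0,0.0017,0],"twist":[0,0,-2.5],"claw":0.015},{"travel":[0,0.0017,0],"twist":[0,0,-2.5],"claw":0.015},{"travel":[0,0.0017,0],"twist":[0,0,-2.5],"claw":0.015}])

```text
clock: 7.2
position: [0.5722, 0.0366, 0.1642]
tool_rot: [3.141, -0.0, 3.095]
force: [0.8, -0.3, 0.0]
grip_width: 0.015
```

```bash
python3 look.py w8; python3 -c "
import cv2
a=cv2.imread('pics/w8.png'); cv2.imwrite('pics/w8c.png',cv2.resize(a[270:370,370:470],None,fx=6,fy=6,interpolation=cv2.INTER_CUBIC))"
```

```text
7.2 [0.5722 0.0366 0.1642] [179.99  -0.   177.31] [ 0.8 -0.3  0. ] 0.014984907753644252
```

View pics/w8c.png

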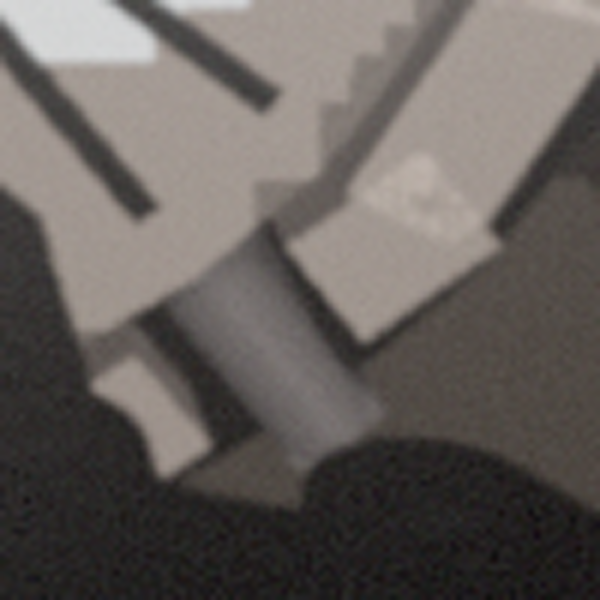

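```bash
python3 -c "
from ang import *
run('w8',(370,270),6,[('n in',(210,302),.162),('n out',(288,395),.162),('nR',(325,295),.162),('nL',(173,402),.162),('lug in',(220,267),.153),('lug mid',(280,355),.153),('lug out',(337,432),.152)],(.535,.0382))
"
```

```text
n in [0.5794 0.0717] 55.7 37.06
n out [0.5871 0.0774] 65.2 36.98
nR [0.5793 0.0798] 60.8 43.16
nL [0.5872 0.0693] 60.7 30.78
lug in [0.5816 0.0744] 59.0 37.82
lug mid [0.5891 0.079 ] 67.8 37.01
lug out [0.5966 0.0838] 76.7 36.53
```

The notch midline (37.0°) and lug (37.0°) agree within 0.5°, with dark gaps on both sides of the lug. I'll press down with the fingertips on the floor either side of the rib, gradually.

Call:
apply_moves(commands=[{"travel":[0,0,0.002],"twist":[0,0,0],"claw":0.015},{"travel":[0,0,0.004],"twist":[0,0,0],"claw":0.015},{"travel":[0,0,0.006],"twist":[0,0,0],"claw":0.015},{"travel":[0,0,0.007],"twist":[0,0,0],"claw":0.015},{"travel":[0,0,0.008],"twist":[0,0,0],"claw":0.015}])

```text
clock: 7.75
position: [0.5722, 0.0366, 0.1562]
tool_rot: [-3.142, -0.0, 3.095]
force: [-2.0, 0.3, 5.4]
grip_width: 0.0148
```

Call:
apply_moves(commands=[{"travel":[0,0,0.001],"twist":[0,0,0],"claw":0.015},{"travel":[0,0,0.002],"twist":[0,0,0],"claw":0.015},{"travel":[0,0,0.003],"twist":[0,0,0],"claw":0.015},{"travel":[0,0,0.004],"twist":[0,0,0],"claw":0.015}])

```text
clock: 8.15
position: [0.5722, 0.0366, 0.1522]
tool_rot: [-3.142, 0.0, 3.095]
force: [-2.0, -1.0, 4.4]
grip_width: 0.015
```

It slides down at about 5 N, so it is past the lug. Onward to the stop.

Call:
apply_moves(commands=[{"travel":[0,0,0.001],"twist":[0,0,0],"claw":0.015},{"travel":[0,0,0.002],"twist":[0,0,0],"claw":0.015},{"travel":[0,0,0.003],"twist":[0,0,0],"claw":0.015},{"travel":[0,0,0.004],"twist":[0,0,0],"claw":0.015},{"travel":[0,0,0.005],"twist":[0,0,0],"claw":0.015}])

```text
clock: 8.65
position: [0.5722, 0.0366, 0.1471]
tool_rot: [3.142, -0.0, 3.095]
force: [-2.1, 0.2, 4.2]
grip_width: 0.0146
```

Call:
apply_moves(commands=[{"travel":[0,0,0.0005],"twist":[0,0,0],"claw":0.015},{"travel":[0,0,0.001],"twist":[0,0,0],"claw":0.015},{"travel":[0,0,0.0015],"twist":[0,0,0],"claw":0.015}])

```text
clock: 8.95
position: [0.5723, 0.0366, 0.1461]
tool_rot: [-3.142, 0.0, 3.095]
force: [-7.1, 0.7, 18.2]
grip_width: 0.0149
```

The force jumps to 18 N at z = 0.146, which is the expected stop. I'll ease off, clear the rib and lift away.

Call:
apply_moves(commands=[{"travel":[0,0,-0.001],"twist":[0,0,0],"claw":0.015},{"travel":[0,-0.002,-0.002],"twist":[0,0,0],"claw":0.015},{"travel":[0,-0.004,-0.003],"twist":[0,0,0],"claw":0.015},{"travel":[0,-0.004,-0.015],"twist":[0,0,0],"claw":0.015},{"travel":[0,-0.004,-0.04],"twist":[0,0,0],"claw":0.015},{"travel":[0,-0.004,-0.08],"twist":[0,0,0],"claw":0.015},{"travel":[0,-0.004,-0.11],"twist":[0,0,0],"claw":0.015},{"travel":[0,-0.004,-0.11],"twist":[0,0,0],"claw":0.015}])

```text
clock: 9.75
position: [0.5737, 0.0328, 0.2605]
tool_rot: [3.141, 0.006, 3.095]
force: [-0.2, -0.3, 0.0]
grip_width: 0.0151
```

```bash
python3 look.py w9; python3 -c "
import cv2
from workcell import bot
a=bot.grab_frame('scene')['frame']; b=cv2.imread('pics/w9.png')
import numpy as np
cv2.imwrite('pics/f.png',np.vstack([cv2.resize(a[170:330,220:400],(675,600))]))
cv2.imwrite('pics/scene9.png',a); cv2.imwrite('pics/top9.png',bot.grab_frame('top')['frame'])"
```

```text
9.75 [0.5737 0.0328 0.2605] [179.94   0.37 177.31] [-0.2 -0.3  0. ] 0.015105182413549701
```

View pics/w9.png

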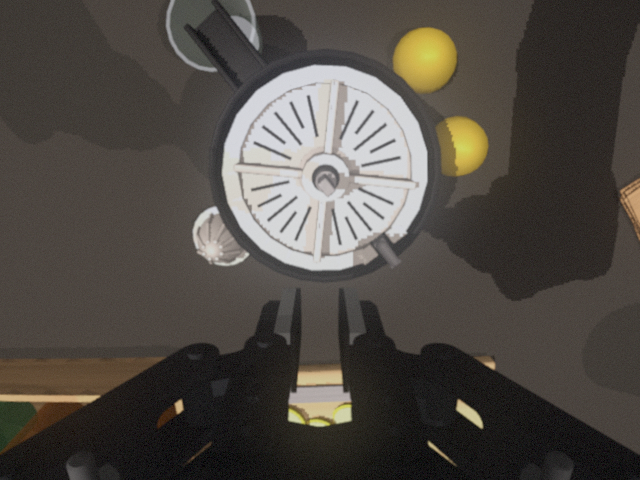

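View pics/f.png

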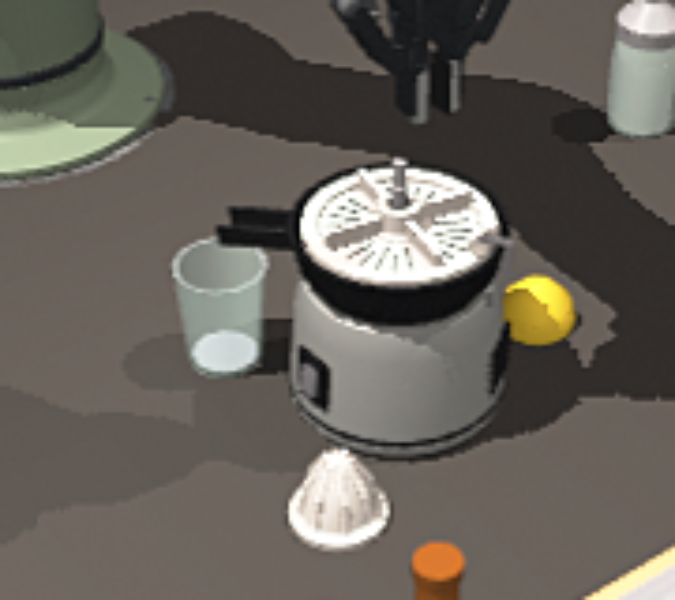

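View pics/top9.png

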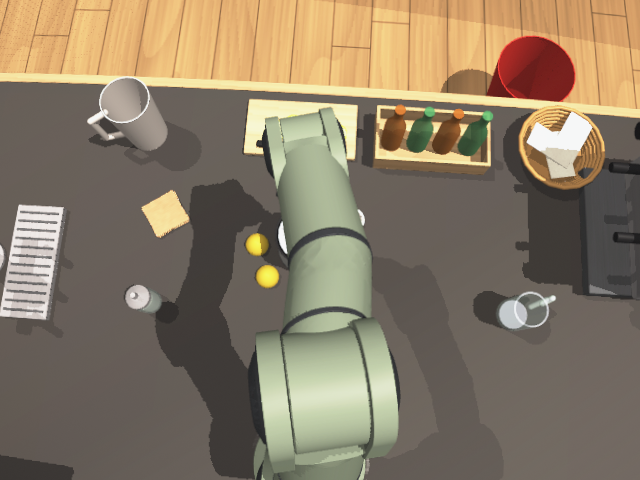

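The sieve sits flush inside the black rim, and the lug at (385,250) in the wrist view stands in the notch. The loose things are where they were. One close-up of the fit before handing in.

```bash
python3 -c "
import cv2
a=cv2.imread('pics/w9.png'); cv2.imwrite('pics/w9c.png',cv2.resize(a[210:290,330:430],None,fx=7,fy=7,interpolation=cv2.INTER_CUBIC))"
```

```text
(no output)
```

View pics/w9c.png

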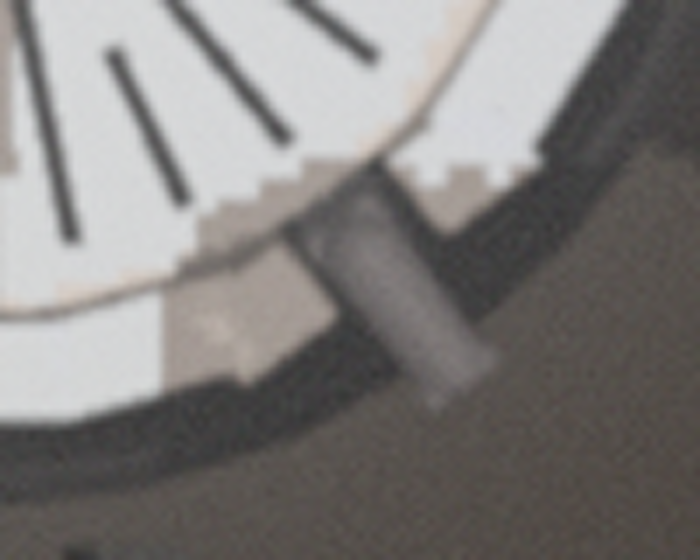

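```bash
python3 -c "
from workcell import bot
s=bot.observe();print(s['clock'],s['force']); print(bot.job_done())"
```

```text
9.9 [-0.48632992  0.68259376 -0.6950086 ]
the job is handed in; nothing more can be done
None
```

The sieve is home: its notch is over the lug and its rim looks flush with the bowl's rim. I handed the job in at 9.9 s; no verdict is reported.

**What I did:** I set the slightly open fingertips either side of one rib and swung about the spindle's axis, turning the sieve about 163° anticlockwise. I then pressed on the floor beside the rib. It slid down at about 5 N to a hard stop at z = 0.146 m, where 18 N came up. I eased off the rib and lifted clear.

**Last checks:**
- **Alignment:** just before pressing, notch and lug both measured about 37°, agreeing within 0.5° mid-bar.
- **Final pictures:** the lug stands in the notch near its middle. I judged this by eye and did not measure it again.
- **Counter:** the lemons, tumbler, cone, mug, shaker and coasters look unmoved in the final pictures. The arm hid the tumbler and most of the cone from the top camera, but the scene camera showed both standing. The tool read under 1 N at the end.

**Disagreements and slips:**
- Single readings of the lug's angle varied from 35° to 38° between views.
- My first move had one row's travel typed in millimetres. The per-row cap limited it, and it ran in free space.
- One move call was refused because I left out the claw value.

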